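# Secure the record tray before the bus drives off

### The job

Get the record tray ready for the drive: tuck the loose cover board in through the tray's mouth, on top of the two record boards and under the sprung roller arm, with its finger grip upright and on the mouth side, until it is fully home against the back stop. Then slide the tray's gate fully shut across the mouth behind it. Leave the other things on the desk and the record boards where they are.

Things in the scene. Friction and masses are not known exactly. Their poses are not given: they have to be found in the camera images.
- tray: Fixed dark metal record tray. Origin on the desk under the middle of the board pile; x points from the mouth (open front) to the back stop, y to the left looking in. Base plate 8 mm thick, x = -104 to +152 mm, 124 mm wide; at the mouth it reaches out to y = +125 mm under the open gate. Two loose record boards lie in it, top at height 20 mm. Hinge cheeks of the press arm at x = 125, 50 mm high.
- tray_walls (a point): On the tray's middle line where the straight side walls begin (tray x = +20 mm), at the pile's top, height 20 mm. The walls run from here to the back stop, inner faces at y = -53.5 and +53.5 mm (the boards are 100 mm wide), tops at height 30 mm; their ends flare outwards 18 mm towards the mouth. Nearer the mouth the sides are open.
- tray_stop (a point): Middle of the face of the tray's back stop: tray x = +76 mm, top of the stop at height 30 mm. The leading edge of the cover board touches it when home; its finger grip's centre is then at tray x = -29 mm, y = 0, height 47.5 mm.
- press_arm (a joint): Sprung steel fork arm with a rubber roller at its end, rad: 0 with the roller on the record boards, about 0.056 with the cover board under it, grows as it lifts (to 0.8). It presses with 3 to 4 N at the roller and always swings back down. A 5 mm board pushed in flat along the pile lifts the roller by itself with about 5 to 10 N of push.
- roller_mid (a point): Centre of the roller on the arm's end, turning freely: 30 mm across, 48 mm long along the tray's y; at the start 35 mm above the desk at tray x = +35 mm, y = 0. A board sliding in on the pile meets it when the board's leading edge reaches tray x = +24 mm.
- cover_grip (a point): Centre of the finger grip of the cover board, loose on the desk, grey, 0.08 to 0.15 kg: board 150 x 100 x 5 mm, grip 40 mm long (x), 9 mm thick (y), rising to 50 mm above the underside. z up; x along the length towards the leading edge (goes in first). This point is 27.5 mm above the underside, on the middle line, 105 mm behind the leading edge, 45 mm ahead of the trailing edge.
- gate (a joint): Slide of the tray's gate, m: a steel bar 50 mm long, 8 mm thick (tray x = -88 to -80 mm, heights 9 to 34 mm). 0 = fully open, at the tray's +y side clear of the mouth; 0.062 = fully shut, against its end stop. Slides along the tray's -y, stays where left, takes about 1.5 N. It cannot shut if the cover board is more than 5 mm short of home.
- gate_knob (a point): Centre of the gate's upright round black knob, 14 mm across, 30 mm tall, from 34 to 64 mm above the desk (this point at 49 mm); at tray x = -84 mm, y = 85 mm when fully open and y = 23 mm when shut.
- record_low: Lower of the two loose brown record boards in the tray, 128 x 100 x 6 mm; origin at the centre of its underside.
- record_top: Upper of the two record boards, the same size; its top is 20 mm above the desk.
- pill_bottle: White pill bottle, 42 mm across, 75 mm tall, to be left alone; origin at the centre of its underside.
- mug: White mug, 76 mm across, 90 mm tall, to be left alone; origin at the centre of its underside.
- stapler: Black stapler, 130 x 34 x 44 mm, to be left alone; origin at the centre of its underside.
- pen_cup: Black pen cup, 72 mm across, 95 mm tall, pens to 145 mm, to be left alone; origin at the centre of its underside.
- scanner: Black hand scanner standing in its round cradle, 84 mm across, 105 mm tall, to be left alone; origin at the centre of its underside.
- calculator: White desk calculator, 120 x 75 x 15 mm, to be left alone; origin at the centre of its underside.
There are look-alikes about, which are no part of the job. What is shaped like the part that bears cover_grip but red is not meant.

How it is judged:
On the way, in this order (a step that is already met when the one before it is completed fails the run):
1. the cover board lies on the pile, under the roller and home against the back stop (x of cover_grip in the frame of tray above -0.0335 m and y of cover_grip in the frame of tray between -0.007 and 0.007 m and z of cover_grip in the frame of tray between 0.042 and 0.053 m and angle between cover_grip's own z axis and vertical below 0.06 rad and angle between the x axis of cover_grip and the x axis of tray, either way round below 0.1 rad and value of joint press_arm between 0.03 and 0.085 rad), for 0.2 s.
2. the gate is shut (value of joint gate above 0.057 m), for 0.2 s.
At the end, for the whole second after the job is handed in: The cover board lies flat on the record boards under the roller, its leading edge within 4 mm of the back stop, within 7 mm of the tray's middle line and square to it (0.1 rad), the arm resting on it (0.03 to 0.085 rad), and the gate is shut to within 5 mm of its stop (joint above 0.057 m) (all of step 1 and value of joint gate above 0.057 m); the robot touches nothing.
It fails at once if a bystander on the desk is pushed more than 30 mm (distance of any of pill_bottle, mug, stapler, pen_cup, scanner, calculator from where it was at the start of the episode above 0.03 m).
It fails at once if a record board is pushed more than 25 mm out of its place (distance of any of record_low, record_top from where it was at the start of the episode above 0.025 m).
It also fails if it takes over 56 s, if anything falls off the work surface, if the arm or the gripper's body presses on something with over 40 N, if the wrist force passes 120 N, or if a joint passes its speed limit or range.

### The arm

A 6-joint arm with a two-finger parallel gripper is mounted at the origin on the work surface. World frame = base frame: x ahead of the robot, y to its left, z up, the work surface at z = 0. Lengths are in m, angles in rad, forces in N, time in s.
With the tool pointing down it reaches from about 0.275 to 0.725 m from the base axis. Payload 5.6 kg.
Tool frame: the origin (TCP) lies midway between the tips of the shut fingers; the grasp point (between the pads) lies 19 mm behind it; z points along the fingers, x is the direction in which the jaws open and shut, and the axes are right-handed (so a half turn about z gives the same grasp; the last joint's range is limited). The gripper opens to 85 mm and grips with 20 to 120 N. Pads are 22 mm wide; open, the fingers measure 114 mm over their backs; the gripper's body (76 mm by 85 mm) begins 54 mm behind the grasp point. The pads swing forward as they close: fully open they stand 13 mm farther back than shut.
Start: joints at [1.53, 0.255, 0.108, 0, -1.424, -0.285], TCP at [0.176, 0.521, 0.231] pointing down, gripper open.
Joint ranges: [-2.95, 2.95], [-1.21, 1.97], [-1.09, 1.5], [-2.87, 1.71], [-2.94, -0.07], [-3.05, 3.05]. Speed limits (rad/s): [2.57, 2.57, 3.14, 3.14, 3.14, 3.14].

### API

Orientations are given as a rotation vector (axis times angle).
In Python, from rig import status, capture, job gives the robot as it stands.
- The arm moves only by the shell command python3 -m inch 'ROWS' [OPENING]. ROWS is JSON, a list of rows, each a list of 6 numbers: the shift along the tool's x, y, z each as a share of 30 cm, from -1 to 1, then the turn, a rotation vector about the tool's x, y, z each as a share of 60 degrees, from -1 to 1. In form: [[x, y, z, wx, wy, wz], ...]. A call has 1 to 8 rows; each row is the pose to reach, as a shift and turn from the pose commanded when the call began, along the tool's axes at that moment; what a row does not reach only later rows make up. A row lasts 1/10 s, in which the tool goes at most 50 mm and 8.59 degrees, less where a joint would pass 70% of its speed; a pose out of reach is approached as far as the arm can. A call with a number of a shift or a turn outside -1 to 1 is refused whole. A call with a gripper value outside its range is refused whole. OPENING is the opening in per cent of the stroke, from 0 (shut) to 100 (fully open), set as the call begins (- or left out, the last holds). The fingers move at their own pace and stop on an object; the grip force is fixed at half the most. Time passes only in rows, so rows that repeat a pose let the fingers close. It gives the time, the measured TCP pose, the force and the opening at its end, in the units of the state.
- status.state(): the state, without advancing time (a new reading comes with each control period).
- capture(name): name is "scene" or "top"; returns a dict with "color" (420x560x3 uint8, red, green, blue), "depth" (420x560 float32, m along the optical axis (not along the pixel's ray), 0 where there is no reading), "mtx" (3x3 intrinsics, pixels), "D" ([k1, k2, p1, p2, k3] as OpenCV has them; the pictures are not rectified), "R" (3x3) and "t" (3): a world point X has camera coordinates R X + t. Camera axes: x right, y down, z forward; pixel columns grow to the right and rows downward; lengths in m; the calibration is good to about 2 mm. A picture is of the moment at which its call begins.
- job.finish_job(): hands the job in, once; it reports no verdict.
The state is a dict: "t": time; "qpos": joint angles; "qd": joint speeds; "tau": joint torques, N m; "position": TCP position; "tool_rot": TCP orientation; "force": force on the tool from outside, world axes, zero at the start; "torque": the same for the moment, N m; "finger_gap": opening from 0.0 (shut) to 1.0 (fully open).
Only numpy, scipy, OpenCV 4.12 (cv2) and the standard library are available. Lean on these libraries where they do the work, as an engineer would, in place of code of your own. Each camera call takes 0.05 s, during which the arm holds its last target. There are 200 camera calls.

## Working session

There is one attempt and no reset: what is moved stays moved. The work goes in short steps, Python scripts to look and compute and a shell command to move; the robot and the scene stay as the last step left them, time stands still between calls to the robot, and variables do not carry over. Pictures are saved under pics/ and viewed, on a budget of 10 in all, crops included, one or two more only if the job needs it, and the job is handed in when it is done.

```bash
mkdir -p pics; ls; python3 - <<'E'
from rig import status, capture
import cv2,numpy as np
for n in("scene","top"):
    c=capture(n); np.savez("cap_"+n,**c)
    cv2.imwrite(f"pics/{n}1.png",cv2.resize(c["color"][:,:,::-1],(800,600),interpolation=cv2.INTER_CUBIC))
    print(n,c["mtx"].tolist(),c["D"],c["R"].tolist(),c["t"])
print(status.state())
E
```

```text
pics
scene [[491.25300451995827, 0.0, 280.40505512262973], [0.0, 491.25300451995827, 215.25609038661702], [0.0, 0.0, 1.0]] [-0.0652147  0.         0.         0.         0.       ] [[0.5865663783765067, 0.809874878281214, 0.006524207787731257], [0.44832087407496235, -0.3179745491596599, -0.8354044409478398], [-0.6744985378982897, 0.4929450959444671, -0.5495969930388718]] [-0.30811881 -0.16962384  1.82236929]
top [[542.4741231348722, 0.0, 288.2057501645246], [0.0, 542.4741231348722, 211.44825141454763], [0.0, 0.0, 1.0]] [-0.12509373  0.          0.          0.          0.        ] [[-0.020928837768735855, -0.9997218217135211, 0.010874876525676213], [-0.9963834472311199, 0.01996051139890795, -0.0825930025397065], [0.08235295886293241, -0.012564122511852353, -0.9965240252959419]] [0.00756428 0.50261132 1.50791184]
{'t': 0.1, 'qpos': array([ 1.52959616e+00,  2.55654490e-01,  1.07108763e-01, -4.28214393e-04,
       -1.42389316e+00, -2.84625004e-01]), 'qd': array([ 0.0017943 , -0.00087448,  0.00094838,  0.0004239 ,  0.00103696,
        0.00036648]), 'tau': array([-1.89431426e-03, -3.87603056e+01,  2.38477707e+01,  5.37803292e+00,
       -3.73284172e-03, -1.28067636e-06]), 'position': array([0.17584081, 0.52065472, 0.23049293]), 'tool_rot': array([ 1.83086032e+00, -2.55129380e+00,  1.62188837e-03]), 'force': array([ 0.16847776, -0.8234165 , -0.23755394]), 'torque': array([-0.02302299,  0.01239677,  0.00925248]), 'finger_gap': 0.9954323642445304}
```

View pics/scene1.png

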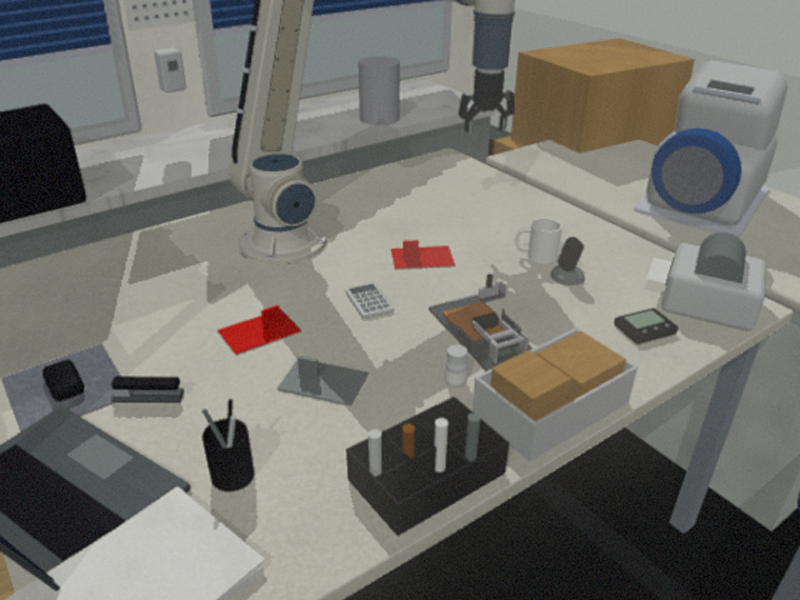

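View pics/top1.png

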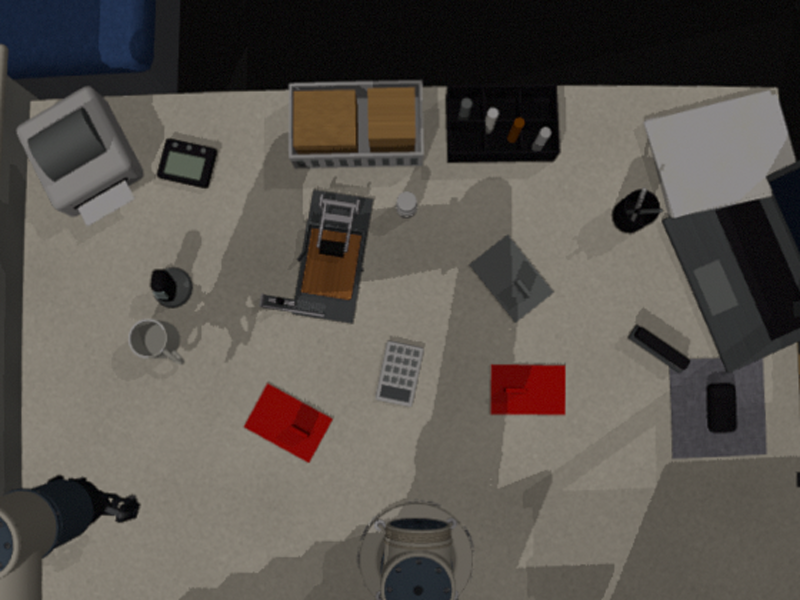

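The scene and top views show three board-shaped candidates: grey at top (511,278), red at (290,422) and red at (528,390). I choose the grey one by description. The tray is at (335,255) with its mouth toward the robot, and the gate knob is near (280,300). Next is a close crop of the board and tray.

```bash
cat > h.py <<'E'
import numpy as np, cv2
def ray(c,uv,z):
    "raw pixels (N,2) -> world at height z"
    n=cv2.undistortPoints(np.array(uv,float).reshape(-1,1,2),c["mtx"],c["D"]).reshape(-1,2)
    d=np.c_[n,np.ones(len(n))]@c["R"]; o=-c["R"].T@c["t"]
    return o+d*((z-o[2])/d[:,2])[:,None]
def proj(c,X):
    return cv2.projectPoints(np.array(X,float),cv2.Rodrigues(c["R"])[0],c["t"],c["mtx"],c["D"])[0].reshape(-1,2)
def crop(c,x0,y0,w,h,s,name):
    cv2.imwrite(name,cv2.resize(np.clip(c["color"][y0:y0+h,x0:x0+w,::-1].astype(float)*1.5,0,255).astype(np.uint8),None,fx=s,fy=s,interpolation=cv2.INTER_CUBIC))
E
python3 - <<'E'
import numpy as np,h
c=np.load("cap_top.npz")
h.crop(c,175,125,220,120,3.6,"pics/crop1.png")
E
```

```text
(no output)
```

View pics/crop1.png

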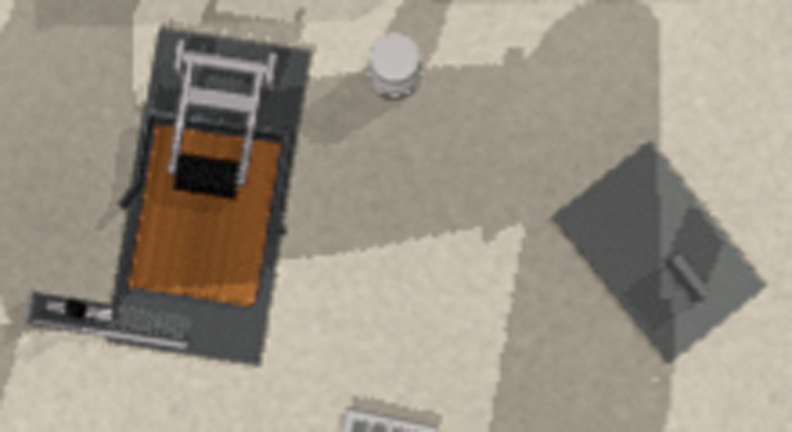

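```bash
cat >> h.py <<'E'
def fit(P,Q):
    "2D rigid P(local)->Q(world): yaw,t,residual mm"
    P=np.array(P,float);Q=np.array(Q,float)[:,:2];p=P-P.mean(0);q=Q-Q.mean(0)
    a=np.arctan2((p[:,0]*q[:,1]-p[:,1]*q[:,0]).sum(),(p*q).sum());R=rot(a);t=Q.mean(0)-R@P.mean(0)
    return a,t,(P@R.T+t-Q)*1000
def rot(a): return np.array([[np.cos(a),-np.sin(a)],[np.sin(a),np.cos(a)]])
def loc(a,t,pts): 
    return np.c_[np.array(pts)[:,:2]@rot(a).T+t,np.array(pts)[:,2]]
E
python3 - <<'E'
import numpy as np,h,cv2
np.set_printoptions(precision=4,suppress=True)
c=np.load("cap_top.npz"); s=np.load("cap_scene.npz")
cv=lambda p:(np.array(p,float)+.5)/3.6-.5+[175,125]
b=h.ray(c,cv([(650,142),(765,285),(668,362),(552,217)]),.005)
# lead right, trail right, trail left, lead left (in board coords; origin grip)
a,t,r=h.fit([(.105,-.05),(-.045,-.05),(-.045,.05),(.105,.05)],b); print("board",a,t,"\n",r)
print("griptop",h.ray(c,cv([(672,258),(700,298)]),.05)@np.eye(3), h.loc(a,t,[(.02,0,.05),(-.02,0,.05)]))
pl=h.ray(c,cv([(160,28),(313,48),(262,365)]),.008)
rec=h.ray(c,cv([(155,125),(280,140),(252,304),(130,288)]),.02)
print("rec",h.fit([(.064,.05),(.064,-.05),(-.064,-.05),(-.064,.05)],rec))
A,T,R=h.fit([(.152,.062),(.152,-.062),(-.104,-.062)],pl); print("tray",A,T,"\n",R)
rl=(rec[:,:2]-T)@h.rot(A); print("rec in tray",rl)
print("knob",(h.ray(c,cv([(75,308)]),.064)[:,:2]-T)@h.rot(A),"roller",(h.ray(c,cv([(207,176)]),.045)[:,:2]-T)@h.rot(A))
# depth-based height check
D=c["depth"]
for n,p in dict(board=(610,220),desk=(500,300),rec=(180,250),plate=(230,330)).items():
    u=cv([p])[0]; z=D[int(round(u[1])),int(round(u[0]))]
    n2=cv2.undistortPoints(u.reshape(1,1,2),c["mtx"],c["D"]).ravel()
    print(n,c["R"].T@(np.r_[n2,1]*z-c["t"]))
# overlay on scene view
im=cv2.resize(np.clip(s["color"][:,:,::-1]*1.5,0,255).astype(np.uint8),None,fx=4,fy=4,interpolation=cv2.INTER_CUBIC)
def dr(pts,col,closed=True): cv2.polylines(im,[np.int32((h.proj(s,pts)+.5)*4-.5)],closed,col,1,cv2.LINE_AA)
dr(h.loc(a,t,[(.105,-.05,.005),(-.045,-.05,.005),(-.045,.05,.005),(.105,.05,.005)]),(0,255,0))
dr(h.loc(a,t,[(.02,0,.05),(-.02,0,.05),(-.02,0,.005)]),(0,255,0),False)
dr(h.loc(A,T,[(.152,.062,.008),(.152,-.062,.008),(-.104,-.062,.008),(-.104,.125,.008)]),(0,255,0),False)
dr(h.loc(A,T,[(.064,.05,.02),(.064,-.05,.02),(-.064,-.05,.02),(-.064,.05,.02)]),(255,255,0))
dr(h.loc(A,T,[(-.084,.085,.034),(-.084,.085,.064)]),(255,0,255),False)
dr(h.loc(A,T,[(.035,.024,.035),(.035,-.024,.035)]),(255,0,255),False)
cv2.imwrite("pics/ov1.png",im[720:1180,720:1520])
E
```

```text
board 0.645406125075399 [ 0.5249 -0.2209] 
 [[ 1.9518  0.9777]
 [-1.1955 -0.8371]
 [-1.6014 -0.6941]
 [ 0.8451  0.5535]]
griptop [[ 0.5384 -0.2065  0.05  ]
 [ 0.507  -0.2272  0.05  ]] [[ 0.5409 -0.2089  0.05  ]
 [ 0.509  -0.233   0.05  ]]
rec (np.float64(-0.1617712917215523), array([0.5838, 0.1567]), array([[-0.5068,  0.8082],
       [-2.493 ,  0.8858],
       [ 0.7119, -2.353 ],
       [ 2.288 ,  0.659 ]]))
tray -0.17039660866423031 [0.5773 0.1566] 
 [[ 1.1265  0.1218]
 [-0.8996  0.3746]
 [-0.227  -0.4965]]
rec in tray [[ 0.0706  0.051 ]
 [ 0.0734 -0.0487]
 [-0.0583 -0.0472]
 [-0.0602  0.0496]]
knob [[-0.0849  0.0823]] roller [[0.033  0.0009]]
board [ 0.5742 -0.1642  0.0084]
desk [ 0.5126 -0.0754  0.003 ]
rec [0.5556 0.176  0.0203]
plate [0.4925 0.1383 0.0103]
```

View pics/ov1.png

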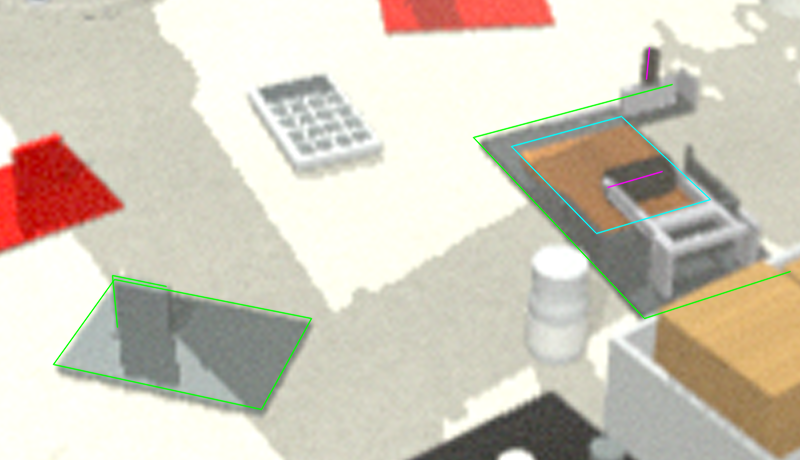

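The overlay matches the picture within about a pixel. The board outline is at (113,277)-(310,318) with its grip standing at (145,285), and the tray plate and knob (648,65) line up. Now I work out the moves.

```bash
cat >> h.py <<'E'
B=(0.6454,np.array([.5249,-.2209])); TR=(-.1690,np.array([.5785,.1566]))
from scipy.spatial.transform import Rotation as Ro
def need(x,y,z,jaw):
    "shift/turn shares in tool axes to put TCP at xyz pointing down with jaw axis yaw"
    from rig import status
    s=status.state(); R=Ro.from_rotvec(s["tool_rot"])
    G=Ro.from_matrix(np.c_[[np.cos(jaw),np.sin(jaw),0],[np.sin(jaw),-np.cos(jaw),0],[0,0,-1]])
    d=R.inv().apply(np.array([x,y,z])-s["position"])/.3
    w=(R.inv()*G).as_rotvec()/np.radians(60)
    m=R.as_matrix(); print("t",s["t"],"pos",s["position"].round(4),"jaw",np.arctan2(m[1,0],m[0,0]).round(4),"F",s["force"].round(1),"q6",s["qpos"][5].round(2)); print("need shift",d.round(4),"turn",w.round(4))
def tray(x,y,z): return (*(rot(TR[0])@[x,y]+TR[1]),z)
JB=B[0]+np.pi/2; JT=TR[0]+np.pi/2
E
python3 -c "
from h import *
need(.5249,-.2209,.10,JB)"
```

```text
t 0.1 pos [0.1758 0.5207 0.2305] jaw -1.8967 F [ 0.2 -0.8 -0.2] q6 -0.28
need shift [ 1.9685 -1.8936  0.4384] turn [-1.8000e-03 -9.0000e-04  2.0725e+00]
```

```bash
python3 -m inch '[[0.98,-0.95,0,0,0,0],[0.98,-0.95,0,0,0,0],[0.98,-0.95,0,0,0,0],[0.98,-0.95,0,0,0,0],[0.98,-0.95,0,0,0,0],[0.98,-0.95,0,0,0,0],[0.98,-0.95,0,0,0,0],[0.98,-0.95,0,0,0,0]]'; python3 -c "
from h import *
need(.5249,-.2209,.10,JB)"
```

```text
t: 0.9
position: [0.3479, 0.1579, 0.2313]
tool_rot: [-1.833, 2.551, 0.0]
force: [2.3, 1.4, 0.6]
finger_gap: 1.0
t 0.9 pos [0.3479 0.1579 0.2313] jaw -1.8958 F [2.3 1.4 0.6] q6 0.4
need shift [ 1.0082 -0.9622  0.4372] turn [3.0000e-04 2.0000e-04 2.0734e+00]
```

```bash
python3 -m inch '[[1,-0.96,0,0,0,1],[1,-0.96,0,0,0,1],[1,-0.96,0,0,0,1],[1,-0.96,0,0,0,1],[1,-0.96,0,0,0,1],[1,-0.96,0,0,0,1],[1,-0.96,0,0,0,1],[1,-0.96,0,0,0,1]]'; python3 -m inch '[[0,0,0,0,0,1],[0,0,0,0,0,1],[0,0,0,0,0,1],[0,0,0,0,0,1],[0,0,0,0,0,1],[0,0,0,0,0,1],[0,0,0,0,0,1],[0,0,0,0,0,1]]';  python3 -c "
from h import *
need(.5249,-.2209,.10,JB)"
```

```text
t: 1.7
position: [0.5182, -0.2043, 0.2308]
tool_rot: [0.303, -3.126, -0.001]
force: [0.9, 1.4, 0.8]
finger_gap: 0.999
t: 2.5
position: [0.5177, -0.2021, 0.2308]
tool_rot: [-1.296, -2.861, 0.0]
force: [0.1, -0.0, -0.3]
finger_gap: 1.002
t 2.5 pos [ 0.5177 -0.2021  0.2308] jaw 2.2908 F [ 0.1 -0.  -0.3] q6 -0.76
need shift [-0.0634 -0.0232  0.4359] turn [-0.0005 -0.0009  0.0713]
```

```bash
python3 -m inch '[[-0.06,-0.02,0.43,0,0,0.07],[-0.06,-0.02,0.43,0,0,0.07],[-0.06,-0.02,0.43,0,0,0.07],[-0.06,-0.02,0.43,0,0,0.07],[-0.06,-0.02,0.43,0,0,0.07],[-0.06,-0.02,0.43,0,0,0.07]]';  python3 - <<'E'
from h import *
from rig import capture
need(.5238,-.2195,.016,JB)
c=capture("scene"); u=proj(c,[(.525,-.22,.05)])[0].astype(int); print(u)
crop(c,u[0]-80,u[1]-90,160,130,5,"pics/g1.png")
E
```

```text
t: 3.1
position: [0.5269, -0.22, 0.1048]
tool_rot: [1.394, 2.811, 0.001]
force: [0.9, 0.7, 0.6]
finger_gap: 1.002
t 3.1 pos [ 0.5269 -0.22    0.1048] jaw 2.2207 F [0.9 0.7 0.6] q6 -0.8
need shift [ 0.0085 -0.008   0.2961] turn [0.0024 0.0033 0.0043]
[214 249]
```

View pics/g1.png

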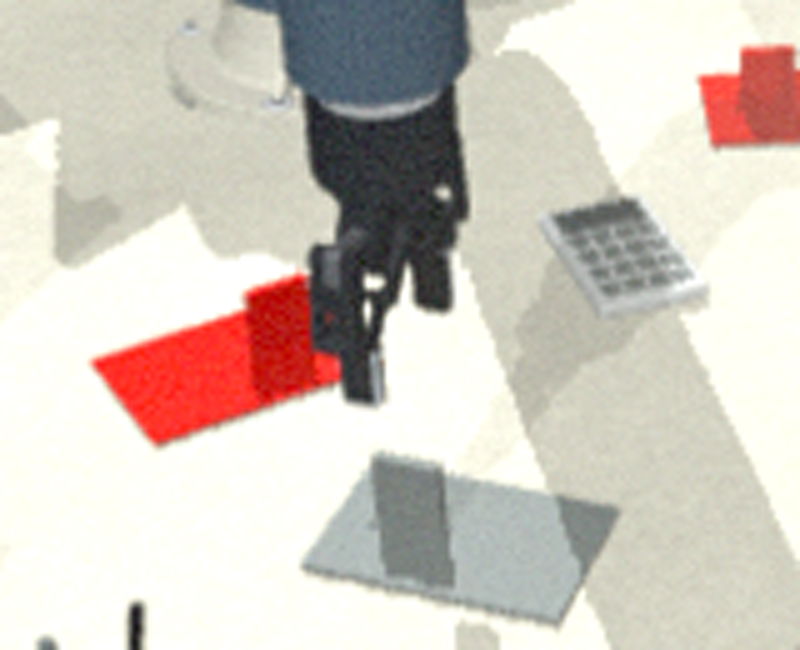

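The jaws, at (365,390) and (435,300), straddle the line above the grey board's grip (410,520). Descending and closing.

```bash
python3 -m inch '[[0.01,-0.01,0.12,0,0,0],[0.01,-0.01,0.22,0,0,0],[0.01,-0.01,0.295,0,0,0],[0.01,-0.01,0.295,0,0,0],[0.01,-0.01,0.295,0,0,0]]' && python3 -m inch '[[0,0,0,0,0,0],[0,0,0,0,0,0],[0,0,0,0,0,0],[0,0,0,0,0,0],[0,0,0,0,0,0],[0,0,0,0,0,0],[0,0,0,0,0,0],[0,0,0,0,0,0]]' 0; python3 -c "
from h import *
need(*tray(-.108,0,.12),JT)"
```

```text
t: 3.65
position: [0.5223, -0.2193, 0.0156]
tool_rot: [1.396, 2.812, 0.0]
force: [0.4, -0.9, 1.2]
finger_gap: 1.004
t: 4.45
position: [0.5216, -0.2193, 0.0142]
tool_rot: [1.398, 2.812, 0.0]
force: [0.2, -0.7, 3.3]
finger_gap: 0.1
t 4.45 pos [ 0.5216 -0.2193  0.0142] jaw 2.2191 F [ 0.2 -0.7  3.3] q6 -0.8
need shift [ 1.1465  0.6616 -0.3534] turn [8.000e-04 7.000e-04 7.805e-01]
```

```bash
python3 -m inch '[[0,0,-0.15,0,0,0],[0,0,-0.3,0,0,0],[0,0,-0.4,0,0,0],[0,0,-0.4,0,0,0]]' && python3 -m inch '[[0.12,0.07,0,0,0,0.1],[0.25,0.15,0,0,0,0.2],[0.38,0.22,0,0,0,0.3],[0.5,0.29,0,0,0,0.4],[0.64,0.37,0,0,0,0.5],[0.78,0.45,0,0,0,0.6],[0.9,0.52,0,0,0,0.7],[1,0.58,0,0,0,0.78]]'; python3 - <<'E'
from h import *
need(*tray(-.108,0,.12),JT)
E
```

```text
t: 4.85
position: [0.5235, -0.2198, 0.1385]
tool_rot: [1.394, 2.806, 0.003]
force: [0.4, 0.2, -1.2]
finger_gap: 0.099
t: 5.65
position: [0.4771, 0.1271, 0.1325]
tool_rot: [-2.403, -2.022, 0.004]
force: [1.0, 0.2, -0.8]
finger_gap: 0.098
t 5.65 pos [0.4771 0.1271 0.1325] jaw 1.3989 F [ 1.   0.2 -0.8] q6 -2.32
need shift [ 0.1539 -0.0436  0.0415] turn [-0.0023  0.0009 -0.0027]
```

```bash
python3 -m inch '[[0.15,-0.04,0.1,0,0,0],[0.15,-0.04,0.1,0,0,0],[0.15,-0.04,0.1,0,0,0],[0.15,-0.04,0.1,0,0,0],[0.15,-0.04,0.1,0,0,0]]'; python3 - <<'E'
from h import *
from rig import capture
need(*tray(-.108,0,.036),JT)
c=capture("top"); np.savez("cap2",**c); s=capture("scene"); np.savez("cap2s",**s)
a=cv2.resize(c["color"][115:265,180:290,::-1],None,fx=3.6,fy=4*.9,interpolation=cv2.INTER_CUBIC)
b=cv2.resize(s["color"][165:275,285:395,::-1],None,fx=3.6,fy=3.6,interpolation=cv2.INTER_CUBIC)
b=cv2.copyMakeBorder(b,0,a.shape[0]-b.shape[0],0,0,0)
cv2.imwrite("pics/two2.png",np.clip(np.hstack([a,b])*1.5,0,255).astype(np.uint8))
E
```

```text
t: 6.15
position: [0.4747, 0.1706, 0.1041]
tool_rot: [2.402, 2.025, 0.001]
force: [0.7, -0.4, -1.5]
finger_gap: 0.1
t 6.15 pos [0.4747 0.1706 0.1041] jaw 1.4008 F [ 0.7 -0.4 -1.5] q6 -2.4
need shift [ 0.012  -0.0113  0.2271] turn [ 0.0003 -0.0002 -0.0009]
```

View pics/two2.png

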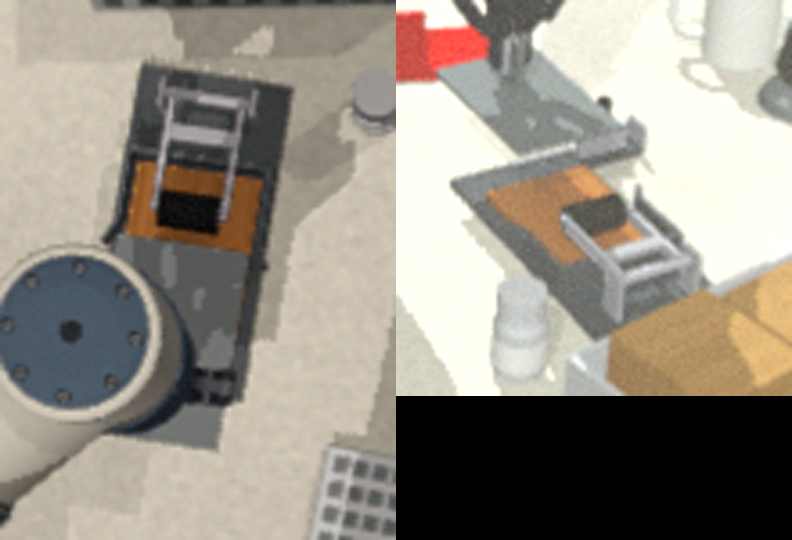

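Left panel (top view): the held board's leading edge runs (117,234)-(252,252), its trailing right corner is at (218,448), and the pile is ahead of it. Right panel (scene view): the board is level above the mouth.

```bash
python3 - <<'E'
from h import *
np.set_printoptions(precision=4,suppress=True)
c=np.load("cap2.npz"); cv=lambda p:(np.array(p,float)+.5)/3.6-.5+[180,115]
X=ray(c,cv([(117,234),(252,252),(218,448)]),.0945)
print((X[:,:2]-TR[1])@rot(TR[0]))
print("tcp",(np.array([.4747,.1706])-TR[1])@rot(TR[0]))
P=ray(c,cv([(140,62),(293,86)]),.008); print("plate back",(P[:,:2]-TR[1])@rot(TR[0]))
P=ray(c,cv([(188,212)]),.045); print("roller",(P[:,:2]-TR[1])@rot(TR[0]))
E
```

```text
[[ 0.0006  0.0458]
 [ 0.0021 -0.0565]
 [-0.1464 -0.054 ]]
tcp [-0.1047 -0.0037]
plate back [[ 0.1512  0.0631]
 [ 0.1499 -0.0613]]
roller [[0.0317 0.0014]]
```

```bash
python3 -m inch '[[0.015,0,0.07,0,0,0],[0.015,0,0.14,0,0,0],[0.015,0,0.18,0,0,0],[0.015,0,0.2,0,0,0],[0.015,0,0.21,0,0,0],[0.015,0,0.22,0,0,0],[0.015,0,0.225,0,0,0],[0.015,0,0.225,0,0,0]]'; python3 -c "
from h import *
need(*tray(-.029,0,.036),JT)"
```

```text
t: 7.05
position: [0.4754, 0.1761, 0.0366]
tool_rot: [2.401, 2.026, 0.001]
force: [0.6, 0.6, -0.9]
finger_gap: 0.095
t 7.05 pos [0.4754 0.1761 0.0366] jaw 1.4021 F [ 0.6  0.6 -0.9] q6 -2.4
need shift [-0.0062  0.2529  0.0021] turn [ 0.0005 -0.0005  0.0003]
```

```bash
python3 -m inch '[[-0.005,0.02,0.004,0,0,0],[-0.005,0.04,0.004,0,0,0],[-0.005,0.06,0.004,0,0,0],[-0.005,0.08,0.004,0,0,0],[-0.005,0.1,0.004,0,0,0],[-0.005,0.12,0.004,0,0,0],[-0.005,0.14,0.004,0,0,0],[-0.005,0.16,0.004,0,0,0]]'; python3 -c "
from h import *
need(*tray(-.029,0,.036),JT)"
```

```text
t: 7.85
position: [0.5225, 0.166, 0.0347]
tool_rot: [-2.401, -2.026, 0.002]
force: [-1.5, -0.9, -2.4]
finger_gap: 0.096
t 7.85 pos [0.5225 0.166  0.0347] jaw 1.4018 F [-1.5 -0.9 -2.4] q6 -2.33
need shift [ 0.0005  0.0925 -0.0044] turn [-0.0007  0.0007  0.    ]
```

```bash
python3 -m inch '[[0,0.02,0,0,0,0],[0,0.04,0,0,0,0],[0,0.06,0,0,0,0],[0,0.07,0,0,0,0],[0,0.08,0,0,0,0],[0,0.085,0,0,0,0],[0,0.085,0,0,0,0]]'; python3 -c "
from h import *
need(*tray(-.029,0,.036),JT)"
```

```text
t: 8.55
position: [0.5475, 0.162, 0.035]
tool_rot: [2.401, 2.026, -0.0]
force: [0.1, -1.1, -4.7]
finger_gap: 0.099
t 8.55 pos [0.5475 0.162  0.035 ] jaw 1.402 F [ 0.1 -1.1 -4.7] q6 -2.3
need shift [-0.0004  0.0083 -0.0034] turn [-0.0001  0.0002  0.0002]
```

```bash
python3 -m inch '[[0,0.005,0,0,0,0],[0,0.01,0,0,0,0],[0,0.015,0,0,0,0],[0,0.015,0,0,0,0]]'; python3 - <<'E'
from h import *
from rig import capture
need(*tray(-.029,0,.036),JT)
c=capture("top"); np.savez("cap3",**c); s=capture("scene"); np.savez("cap3s",**s)
a=cv2.resize(c["color"][115:265,180:290,::-1],None,fx=3.6,fy=3.6,interpolation=cv2.INTER_CUBIC)
b=cv2.resize(s["color"][165:275,285:395,::-1],None,fx=3.6,fy=3.6,interpolation=cv2.INTER_CUBIC)
b=cv2.copyMakeBorder(b,0,a.shape[0]-b.shape[0],0,0,0)
cv2.imwrite("pics/two3.png",np.clip(np.hstack([a,b])*1.5,0,255).astype(np.uint8))
E
```

```text
t: 8.95
position: [0.5479, 0.1621, 0.0348]
tool_rot: [-2.398, -2.022, 0.008]
force: [-14.7, 3.9, 6.3]
finger_gap: 0.099
t 8.95 pos [0.5479 0.1621 0.0348] jaw 1.4013 F [-14.7   3.9   6.3] q6 -2.3
need shift [-0.0008  0.007  -0.0039] turn [-0.0066  0.0005 -0.0005]
```

View pics/two3.png

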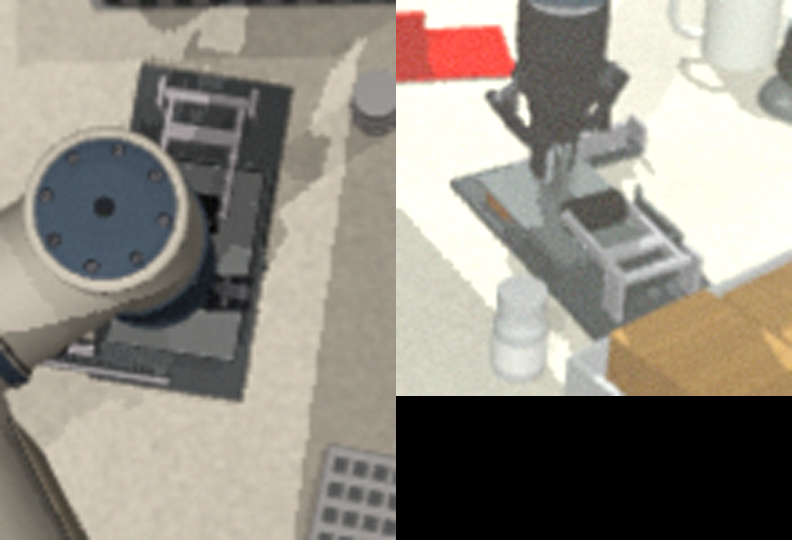

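Both panels show the board under the roller and the gripper still holding: front edge at (190-265,165-172), trailing right corner at (237,360). The push met 15 N within 0.5 mm, consistent with the stop. Releasing and lifting.

```bash
python3 -m inch '[[0,0,0,0,0,0],[0,0,0,0,0,0],[0,0,0,0,0,0],[0,0,0,0,0,0],[0,0,0,0,0,0]]' 60 && python3 -m inch '[[0,0,-0.1,0,0,0],[0,0,-0.25,0,0,0],[0,0,-0.35,0,0,0],[0,0,-0.35,0,0,0]]'; python3 - <<'E'
from h import *
np.set_printoptions(precision=4,suppress=True)
c=np.load("cap3.npz"); cv=lambda p:(np.array(p,float)+.5)/3.6-.5+[180,115]
X=ray(c,cv([(237,360),(265,171),(100,341)]),.025)
print((X[:,:2]-TR[1])@rot(TR[0]))
need(*tray(-.084,.085,.12),JT)
E
```

```text
t: 9.55
position: [0.5523, 0.1614, 0.0353]
tool_rot: [2.4, 2.026, 0.001]
force: [0.2, 0.4, -0.5]
finger_gap: 0.599
t: 9.95
position: [0.5549, 0.1623, 0.1456]
tool_rot: [2.398, 2.025, 0.015]
force: [1.0, 0.2, -0.2]
finger_gap: 0.598
[[-0.075  -0.0525]
 [ 0.0757 -0.0512]
 [-0.0762  0.0559]]
t 9.95 pos [0.5549 0.1623 0.1456] jaw 1.4027 F [ 1.   0.2 -0.2] q6 -2.3
need shift [ 0.2774 -0.1998  0.0849] turn [ 0.0084 -0.0049  0.0008]
```

```bash
python3 -m inch '[[0.14,-0.1,0,0,0,0],[0.28,-0.2,0.08,0,0,0],[0.28,-0.2,0.08,0,0,0],[0.28,-0.2,0.08,0,0,0],[0.28,-0.2,0.08,0,0,0]]'; python3 - <<'E'
from h import *
from rig import capture
need(*tray(-.084,.084,.036),JT)
c=capture("top"); np.savez("cap4",**c); s=capture("scene"); np.savez("cap4s",**s)
a=cv2.resize(c["color"][115:265,180:290,::-1],None,fx=3.6,fy=3.6,interpolation=cv2.INTER_CUBIC)
b=cv2.resize(s["color"][145:295,285:395,::-1],None,fx=3.6,fy=3.6,interpolation=cv2.INTER_CUBIC)
cv2.imwrite("pics/two4.png",np.clip(np.hstack([a,b])*1.5,0,255).astype(np.uint8))
E
```

```text
t: 10.45
position: [0.5072, 0.2537, 0.1162]
tool_rot: [2.4, 2.026, -0.0]
force: [-0.1, -0.4, 0.2]
finger_gap: 0.6
t 10.45 pos [0.5072 0.2537 0.1162] jaw 1.4022 F [-0.1 -0.4  0.2] q6 -2.48
need shift [0.0009 0.0085 0.2672] turn [0.0003 0.0004 0.0004]
```

View pics/two4.png

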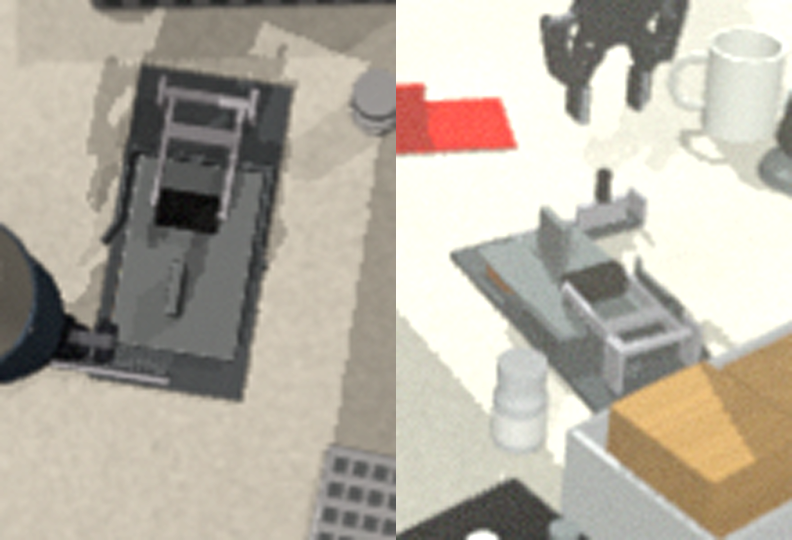

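The left panel shows the released board square in the tray: corners (135,155), (266,170), (235,360), (112,343), with the grip upright at (176,285) and the roller on it. In the right panel the jaws straddle the knob at (603,185).

```bash
python3 -m inch '[[0,0.008,0.12,0,0,0],[0,0.008,0.22,0,0,0],[0,0.008,0.25,0,0,0],[0,0.008,0.25,0,0,0],[0,0.008,0.25,0,0,0]]' && python3 -m inch '[[0,0,0,0,0,0],[0,0,0,0,0,0],[0,0,0,0,0,0],[0,0,0,0,0,0],[0,0,0,0,0,0]]' 0; python3 - <<'E'
from h import *
np.set_printoptions(precision=4,suppress=True)
c=np.load("cap4.npz"); cv=lambda p:(np.array(p,float)+.5)/3.6-.5+[180,115]
X=ray(c,cv([(135,155),(266,170),(235,360),(112,343)]),.025)
print((X[:,:2]-TR[1])@rot(TR[0])); X=ray(c,cv([(178,257),(172,315)]),.07);print((X[:,:2]-TR[1])@rot(TR[0]))
need(*tray(-.084,.023,.04),JT)
E
```

```text
t: 11.05
position: [0.5105, 0.254, 0.0427]
tool_rot: [2.4, 2.026, 0.004]
force: [0.0, 0.8, 0.8]
finger_gap: 0.599
t: 11.55
position: [0.5098, 0.2543, 0.0423]
tool_rot: [2.4, 2.027, 0.003]
force: [-1.4, -0.7, 6.7]
finger_gap: 0.135
[[ 0.0732  0.0523]
 [ 0.0766 -0.0518]
 [-0.0753 -0.0509]
 [-0.0764  0.0463]]
[[-0.007   0.0006]
 [-0.0515 -0.0019]]
t 11.55 pos [0.5098 0.2543 0.0423] jaw 1.4025 F [-1.4 -0.7  6.7] q6 -2.48
need shift [-0.2058  0.0004  0.0075] turn [ 0.0015 -0.0012  0.0007]
```

```bash
python3 -m inch '[[-0.02,0,0,0,0,0],[-0.05,0,0,0,0,0],[-0.08,0,0,0,0,0],[-0.11,0,0,0,0,0],[-0.14,0,0,0,0,0],[-0.17,0,0,0,0,0],[-0.19,0,0,0,0,0],[-0.195,0,0,0,0,0]]' && python3 -m inch '[[-0.005,0,0,0,0,0],[-0.01,0,0,0,0,0],[-0.015,0,0,0,0,0],[-0.015,0,0,0,0,0]]'; python3 -c "
from h import *
need(*tray(-.084,.023,.04),JT)"
```

```text
t: 12.35
position: [0.4995, 0.1965, 0.0423]
tool_rot: [-2.4, -2.026, -0.003]
force: [-3.4, 2.7, 6.4]
finger_gap: 0.137
t: 12.75
position: [0.4995, 0.1955, 0.0424]
tool_rot: [-2.398, -2.025, -0.011]
force: [-3.2, 10.8, 5.8]
finger_gap: 0.136
t 12.75 pos [0.4995 0.1955 0.0424] jaw 1.4022 F [-3.2 10.8  5.8] q6 -2.4
need shift [-0.0068  0.0015  0.0078] turn [ 0.0021 -0.0069  0.0004]
```

```bash
python3 -m inch '[[-0.005,0,0,0,0,0],[-0.01,0,0,0,0,0],[-0.01,0,0,0,0,0]]'; python3 -m inch '[[0.01,0,0,0,0,0],[0.01,0,0,0,0,0],[0.01,0,0,0,0,0],[0.01,0,0,0,0,0],[0.01,0,0,0,0,0]]' 55 && python3 -m inch '[[0,0,-0.15,0,0,0],[0,0,-0.3,0,0,0],[0,0,-0.4,0,0,0],[0,0,-0.4,0,0,0]]' && python3 -m inch '[[0.6,-0.3,0,0,0,0],[0.6,-0.3,0,0,0,0],[0.6,-0.3,0,0,0,0],[0.6,-0.3,0,0,0,0],[0.6,-0.3,0,0,0,0],[0.6,-0.3,0,0,0,0]]'; python3 - <<'E'
from h import *
from rig import capture
c=capture("top"); np.savez("cap5",**c); s=capture("scene"); np.savez("cap5s",**s)
a=cv2.resize(c["color"][115:265,180:290,::-1],None,fx=3.6,fy=3.6,interpolation=cv2.INTER_CUBIC)
b=cv2.resize(s["color"][145:295,285:395,::-1],None,fx=3.6,fy=3.6,interpolation=cv2.INTER_CUBIC)
cv2.imwrite("pics/two5.png",np.clip(np.hstack([a,b])*1.5,0,255).astype(np.uint8))
E
```

```text
t: 13.05
position: [0.4995, 0.1951, 0.0424]
tool_rot: [-2.397, -2.023, -0.018]
force: [-4.5, 19.0, 1.3]
finger_gap: 0.137
t: 13.55
position: [0.4985, 0.1912, 0.041]
tool_rot: [2.401, 2.026, -0.001]
force: [0.3, 0.8, 0.4]
finger_gap: 0.55
t: 13.95
position: [0.5012, 0.1927, 0.1663]
tool_rot: [2.399, 2.025, 0.015]
force: [1.0, -0.2, -0.4]
finger_gap: 0.55
t: 14.55
position: [0.4394, 0.3848, 0.1599]
tool_rot: [2.399, 2.028, -0.003]
force: [0.6, -0.9, 0.4]
finger_gap: 0.552
```

View pics/two5.png

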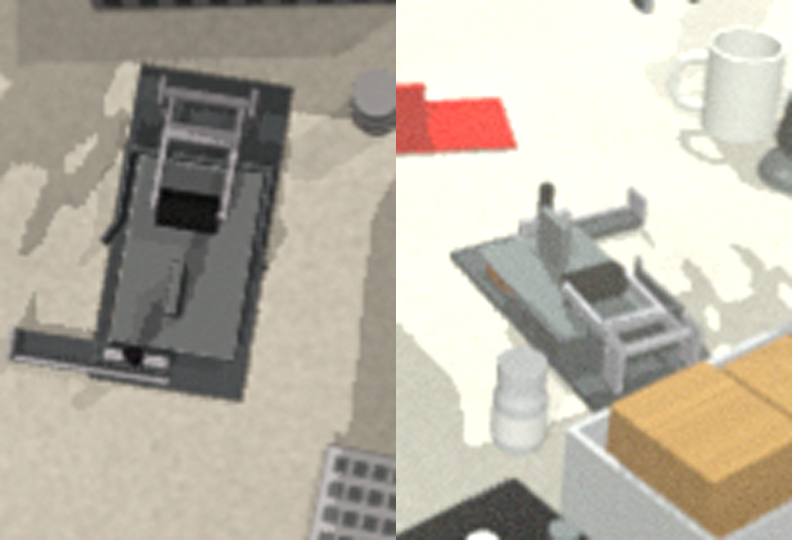

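```bash
python3 - <<'E'
from h import *
np.set_printoptions(precision=4,suppress=True)
c=np.load("cap5.npz"); cv=lambda p:(np.array(p,float)+.5)/3.6-.5+[180,115]
f=lambda p,z:(ray(c,cv(p),z)[:,:2]-TR[1])@rot(TR[0])
print("knob",f([(134,354)],.064),"bar",f([(105,353),(170,362)],.034),"\nboard",f([(135,155),(266,170),(235,360)],.025),"grip",f([(178,257),(172,315)],.07))
c0=np.load("cap_top.npz");k=(ray(c0,(np.array([(75,308.)])+.5)/3.6-.5+[175,125],.064)[:,:2]-TR[1])@rot(TR[0]);print("knob0",k)
d=c["color"].astype(int)-c0["color"]; 
E
```

```text
knob [[-0.0847  0.0228]] bar [[-0.0855  0.0492]
 [-0.0849 -0.0019]] 
board [[ 0.0732  0.0523]
 [ 0.0766 -0.0518]
 [-0.0753 -0.0509]] grip [[-0.007   0.0006]
 [-0.0515 -0.0019]]
knob0 [[-0.0859  0.0822]]
```

```bash
python3 -c "
from rig import job,status
print(status.state()['force'],status.state()['t']); print(job.finish_job())"
```

```text
[-0.08448998 -0.24136071  0.31975544] 14.65
the job is handed in; nothing more can be done
None
```

I slid the grey cover board in flat under the roller until it was home against the back stop. I then pulled the gate shut by its knob, moved the arm clear and handed the job in at 14.65 s; no verdict was reported.

| Last check | Measured | Target |
|---|---|---|
| Board leading edge, tray x | +73 and +77 mm at its two corners | +76 mm |
| Grip centre, tray x (image) | about -29 mm | -29 mm |
| Grip centre, tray y (image) | about -1 mm | 0 mm |
| Gate knob, tray y | 22.8 mm | 23 mm (shut) |

- **Board:** the push met about 15 N within half a millimetre, which fits contact with the stop. It lay square with the roller on it and the grip upright at the mouth side. I did not read the press arm's angle.
- **Gate:** a 19 N pull moved it no further. The tool travelled only about 60 mm against the full 62 mm. My estimate of the knob's starting point was about 3 mm off the given 85 mm.
- **Other things:** the parts of the desk I could see in the last pictures looked undisturbed; I did not measure the bystanders or the record boards. Ten pictures were allowed; I viewed eight.

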